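Tighten the sight-glass ring of a vacuum infiltration pot with a pin spanner

ROBOT

A 6-joint arm with a two-finger parallel gripper is mounted at the origin on the work surface. World frame = base frame: x ahead of the robot, y to its left, z up, the work surface at z = 0. Lengths are in m, angles in rad, forces in N, time in s.
With the tool pointing down it reaches from about 0.35 to 0.775 m from the base axis. Payload 7.3 kg.
Tool frame: the origin (TCP) lies at the very end of the fingers, on their centre line; the grasp point (between the pads) lies 19 mm behind it; x points along the fingers, y is the direction in which the jaws open and shut, and the axes are right-handed (so a half turn about x gives the same grasp; the last joint's range is limited). The gripper opens to 92 mm and grips with 3 to 60 N. Pads are 19 mm wide; open, the fingers measure 130 mm over their backs; the gripper's body (75 mm by 190 mm) begins 47 mm behind the grasp point.
Start: joints at [0.988, 0.342, 1.524, -0, 1.275, -0.146], TCP at [0.222, 0.476, 0.227] pointing down, gripper open.
Joint ranges: [-2.53, 2.53], [-0.77, 2.02], [0.04, 2.7], [-1, 4.14], [0.28, 2.66], [-3.11, 3.11]. Speed limits (rad/s): [2.57, 2.57, 3.14, 3.14, 3.14, 3.14].

INTERFACE

Orientations are given as [roll, pitch, yaw] about the fixed x, y, z axes, in that order (R = Rz(yaw) Ry(pitch) Rx(roll)).
In Python, from cell import robot gives the robot as it stands.
- The arm moves only by the tool play_rows, never from a script. Its argument "moves" is a list that holds one entry, the list of rows, each a list of 5 numbers: the shift along the tool's x, y, z in m, then the turn about the tool's x in degrees, then the opening, from -1 (shut) to 1 (fully open), so that 0 is half open. A call has exactly 10 rows; each row shifts and turns the pose as measured when the row begins, along the tool's axes as they then stand; what a row does not reach is not made up. A row lasts 1/10 s, in which the tool goes at most 50 mm and 8.59 degrees, less where a joint would pass 70% of its speed; a pose out of reach is approached as far as the arm can. A call with a gripper value outside its range is refused whole. The fingers move at their own pace and stop on an object; "grip_force" is the grip in N (left out, the last holds). Time passes only in rows, so rows that do not move let the fingers close, or fill a call up. It gives the time, the measured TCP pose, the force and the opening at its end, in the units of the state.
- robot.observe(): the state, without advancing time (a new reading comes with each control period).
- robot.read_camera(name): name is "scene" or "top" or "wrist"; returns the picture (480x640x3 uint8, red, green, blue); there is no depth.
- robot.get_calibration(name): a dict with "mtx" (3x3 intrinsics, pixels), "view" (4x4, takes a point from world to camera coordinates). Camera axes: x right, y up, looking along -z (the intrinsics and any distortion apply to the point x, -y, -z); pixel columns grow to the right and rows downward; lengths in m; the calibration is good to about 2 mm. The wrist camera is an equidistant fisheye: a pixel r from the principal point sees the ray r / f radians off the axis. A picture is of the moment at which its call begins: read the wrist's pose just before it. get_calibration takes no time and is no camera call; for the wrist camera it gives the pose at the moment of the call.
- robot.hand_in(): hands the job in, once; it reports no verdict.
Trained networks look in the newest picture that a camera, given by its name, has taken for a name from the list of things; names that differ only in an ending like _2 or _b are one class to them, and where a whole thing is asked for, a point or a joint stands for the part that bears it (a point fixed in the world has none). Each returns a list of dicts, best first, with "score" (0 to 1); they miss things now and then, are a little off and sometimes report something else, mostly with a low value. They report only what shows in the picture. A call takes as long as a camera call. They do not tell look-alikes from the thing itself.
- robot.spot_in(camera, label): "point" ([column, row] in pixels, amid what is visible of it).
The state is a dict: "time": time; "qpos": joint angles; "qvel": joint speeds; "joint_efforts": joint torques, N m; "tool_pos": TCP position; "tool_rot": TCP orientation; "contact_force": force on the tool from outside, world axes, zero at the start; "torque": the same for the moment, N m; "opening": finger opening in m.
Only numpy, scipy, OpenCV 4.12 (cv2) and the standard library are available. Lean on these libraries where they do the work, as an engineer would, in place of code of your own. Each camera call takes 0.05 s, during which the arm holds its last target.

TASK

The brass lock ring that holds the sight glass in the lid of the vacuum pot has only been run on loosely by hand. Take the T-handled pin spanner out of its stand, seat both prongs in the ring's holes without bearing down hard on the brass, and turn the ring clockwise until it comes up firm against its stop, with no more than a light nip there. Then put the spanner back upright in its stand with both prongs fully down in its two holes, and leave everything else on the bench where it is.

Things in the scene. Friction and masses are not known exactly. Their poses are not given: they have to be found in the camera images.
- ring_face (a point): Centre of the brass lock ring's flat upper face, 130 mm above the bench; z up (x, y turn with the pot, not the ring). Ring: 84 mm outer, 46 mm inner diameter, four round holes in its face, 9 mm wide, 8 mm deep, 90 degrees apart on a 64 mm circle; glass inside, 7.5 mm below the face. No reading tells at what angle the holes stand: see it, or feel for it with the prongs resting lightly on the face.
- vacuum_pot: Steel vacuum pot fixed to the bench, origin at the centre of its underside, z up, y to its gauge. Vessel 156 mm wide; lid 176 mm wide, top at 104 mm, the lock ring in its middle. The gauge stands on the lid 74 mm from the axis and reaches 167 mm above the bench; three black clamp knobs and a green vent cock near the lid's rim reach 121 mm; a hose tail at 60 mm height reaches 109 mm out to -y.
- lock_ring (a joint): How far the lock ring has been turned clockwise (seen from above), in rad, from an arbitrary mark; it tells nothing of where the holes stand. It starts between 0 and 0.35; its rigid stop, fully tight, is at 1.15. A steady friction of 0.35 N m resists turning and it stays where left, not rising as it turns. At the stop the moment climbs steeply: 0.8 to 1.2 N m on the spanner is a light nip.
- spanner: T-handled steel pin spanner, about 0.3 kg, 96 mm high, standing in its stand. Origin midway between its two prong tips, z up the shank, y along the line of prongs. Prongs 6 mm round with 1.5 mm chamfers, at y = +32 and -32 mm, 18 mm long below the crosshead (18 x 80 x 12 mm in x, y, z); 14 mm round shank; dark T-handle bar on top, 16 x 110 x 16 mm along y, its centre 88 mm above the origin.
- prong_a: The prong at y = +32 mm of the spanner; origin at the centre of its tip, axes as the spanner's. More than 40 N on a prong marks the brass.
- prong_b: The prong at y = -32 mm of the spanner; origin at the centre of its tip, axes as the spanner's. More than 40 N on a prong marks the brass.
- stand_top (a point): Centre of the upper face of the spanner's stand, a grey block of 56 x 112 x 30 mm fixed to the bench; y is its long direction, z up. Two round holes, 12 mm wide and 20 mm deep, at y = +32 and -32 mm. When the spanner is in, its crosshead lies on the upper face and its prong tips are 18 mm below it; either way round will do.
- spare_seal: Bystander: black rubber ring lying on the bench, 66 mm wide, 6 mm thick. Origin at the centre of its underside.
- specimen_pot_a: Bystander: clear specimen pot with a white cap, 44 mm wide, 55 mm high. Origin at the centre of its underside.
- specimen_pot_b: Bystander: white specimen pot with a yellow cap, 44 mm wide, 55 mm high. Origin at the centre of its underside.
- amber_bottle: Bystander: amber reagent bottle, 72 mm wide, 160 mm high. Origin at the centre of its underside.
- staining_jar: Bystander: open glass staining jar, 52 x 60 x 85 mm. Origin at the centre of its underside.
- rinse_bottle: Bystander: white plastic bottle with a blue cap, 66 mm wide, 130 mm high. Origin at the centre of its underside.
- screwdriver: Bystander: screwdriver lying on the bench, black handle.
Not all that is in view belongs to the job. What is shaped like the part that bears stand_top but blue is not meant.

How it is judged:
By the outcome, as a careful person would: the job done as asked, in the order asked, and still so for the second after the job is handed in, with the robot touching nothing.
It also fails if it takes over 72 s, if anything falls off the work surface, if the arm or the gripper's body presses on something with over 40 N, if the wrist force passes 120 N, or if a joint passes its speed limit or range.

## Working session

There is one attempt and no reset: what is moved stays moved. The work goes in short steps, Python scripts to look and compute and a tool call to move; the robot and the scene stay as the last step left them, time stands still between calls to the robot, and variables do not carry over. Pictures are saved under pics/ and viewed, and the job is handed in when it is done.

Besides the shell and the picture viewer there is one more tool, called after "Request:" as name([rows], argument=value, ...), one row to a line, values as JSON. play_rows: Moves the arm, as the interface text tells. Its arguments: {"type":"object","properties":{"moves":{"type":"array"},"grip_force":{"type":"number"}},"required":["moves"]}

```bash
ls; mkdir -p pics; python3 - <<'E'
from cell import robot
import cv2
s=robot.observe()
print(s)
for n in("scene","top","wrist"):
    im=robot.read_camera(n); cv2.imwrite(f"pics/{n}0.png",im[:,:,::-1])
    c=robot.get_calibration(n); print(n,c)
    for l in("spanner","stand_top","ring_face","vacuum_pot"):
        try: print(l,[(d['point'],round(d['score'],2)) for d in robot.spot_in(n,l)])
        except Exception as e: print(l,e)
print(robot.observe()['time'])
E
```

```text
pics
{'time': 0.0, 'qpos': array([ 9.87979400e-01,  3.42689527e-01,  1.52499430e+00,  6.53789660e-07,
        1.27543550e+00, -1.46008866e-01]), 'qvel': array([ 3.22124046e-04,  1.23286910e-03, -8.39090130e-04, -6.46200495e-05,
       -5.28079457e-04, -1.52143821e-03]), 'joint_efforts': array([-2.01436691e-03, -4.31232655e+01, -2.44217581e+01,  7.16942246e-02,
        5.59248368e-02, -1.79287858e-04]), 'tool_pos': array([0.2218575 , 0.4753687 , 0.22607014]), 'tool_rot': array([-1.7172147 ,  1.56926965, -2.15402295]), 'contact_force': array([ 1.21042858, -0.02694963, -0.57564854]), 'torque': array([ 0.05426072, -0.00616969, -0.00927328]), 'opening': 0.09158051875965385}
scene {'mtx': array([[496.92495004,   0.        , 330.42842141],
       [  0.        , 496.92495004, 247.11926041],
       [  0.        ,   0.        ,   1.        ]]), 'view': array([[-0.84892807,  0.52850496,  0.00190731,  0.44066823],
       [-0.35333733, -0.57023581,  0.74160896,  0.0807925 ],
       [ 0.39303163,  0.62889874,  0.67082972, -1.39570654],
       [ 0.        ,  0.        ,  0.        ,  1.        ]])}
[... 857 characters left out ...]
, 0.37)]
ring_face [([381.2, 219.7], 0.75), ([252.5, 250.3], 0.35)]
vacuum_pot [([376.4, 219.1], 0.77)]
wrist {'mtx': array([[371.64829954,   0.        , 327.19919514],
       [  0.        , 371.64829954, 242.10212272],
       [  0.        ,   0.        ,   1.        ]]), 'view': array([[ 4.24715756e-01,  9.05326462e-01, -7.23941858e-04,
        -5.24659870e-01],
       [-8.67354399e-01,  4.06672502e-01, -2.86903856e-01,
         3.46016463e-02],
       [-2.59447245e-01,  1.22480502e-01,  9.57959108e-01,
        -3.91171388e-01],
       [ 0.00000000e+00,  0.00000000e+00,  0.00000000e+00,
         1.00000000e+00]])}
spanner []
stand_top [([227.0, 372.6], 0.73)]
ring_face []
vacuum_pot []
0.75
```

View pics/scene0.png

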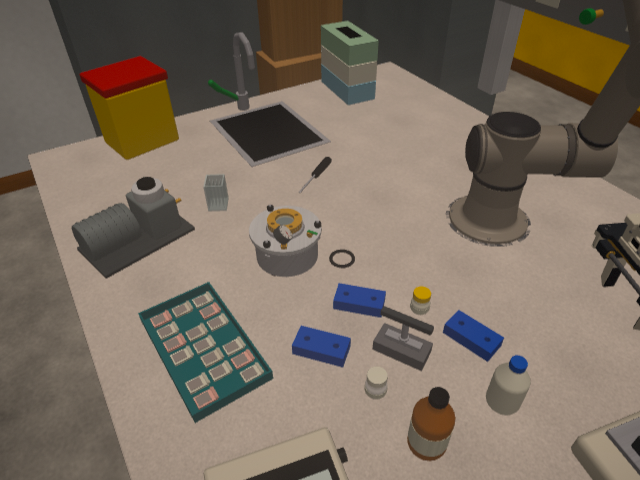

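View pics/top0.png

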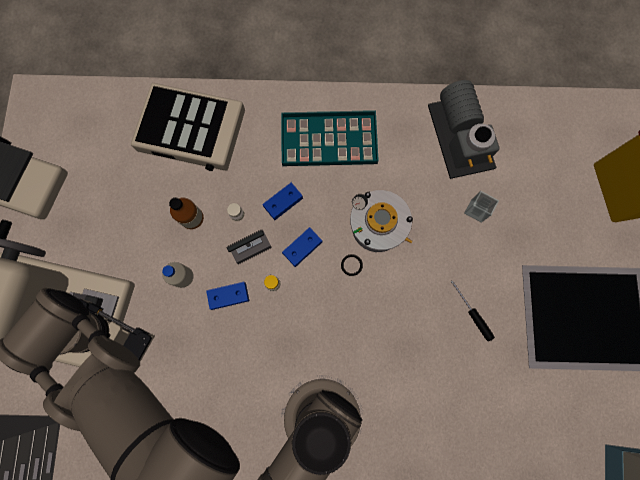

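View pics/wrist0.png

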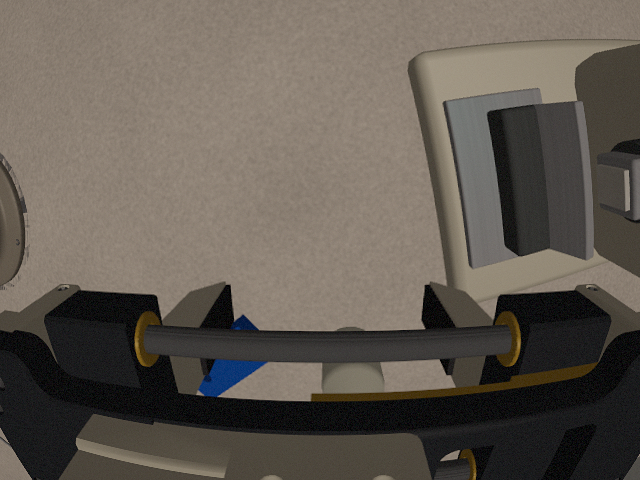

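The scene shows the grey stand with the spanner at about (403,345), handle at (408,320). The same stand is at (248,246) in the top view. The look-alikes are the three blue blocks: scene (321,345), (472,335), (357,300); top (283,201), (302,247), (228,295). I choose the grey one. The ring is at scene (285,220) and top (381,218). Next I'll check close crops.

```bash
python3 - <<'E'
import cv2,numpy as np
t=cv2.imread("pics/top0.png");s=cv2.imread("pics/scene0.png")
a=cv2.resize(t[215:275,210:290],(400,300),interpolation=cv2.INTER_CUBIC)
b=cv2.resize(t[180:260,340:420],(400,400),interpolation=cv2.INTER_CUBIC)[:300+100]
c=cv2.resize(s[295:375,360:450],(400,300),interpolation=cv2.INTER_CUBIC)
d=cv2.resize(s[195:275,240:330],(400,300),interpolation=cv2.INTER_CUBIC)
b=cv2.resize(b,(400,300))
cv2.imwrite("pics/crop0.png",np.vstack([np.hstack([a,b]),np.hstack([c,d])]))
E
```

```text
(no output)
```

View pics/crop0.png

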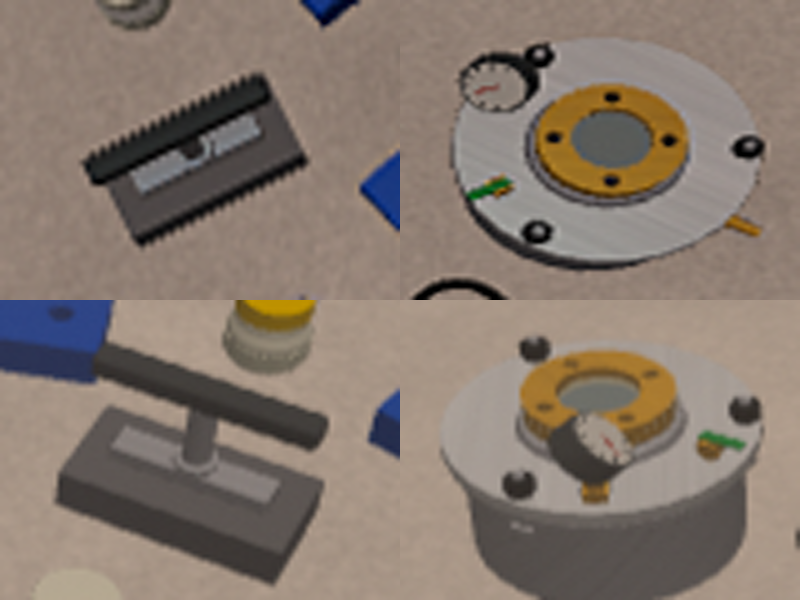

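The crops confirm the choice: the grey stand holds the spanner, and the dark bar runs from top (229,248) to (262,232). The ring's four dark holes are at about top (382,206), (371,216), (394,218) and (382,228).

```bash
cat > h.py <<'E'
import numpy as np,cv2
from cell import robot
from scipy.spatial.transform import Rotation as Rn
def ray(c,p,fish=False):
    M=c['mtx'];V=c['view'];x=(p[0]-M[0,2])/M[0,0];y=(p[1]-M[1,2])/M[1,1]
    if fish:
        r=np.hypot(x,y);k=np.sin(r)/r if r>0 else 1;d=np.array([x*k,-y*k,-np.cos(r)])
    else: d=np.array([x,-y,-1.])
    R=V[:3,:3];o=-R.T@V[:3,3];return o,R.T@d
def onz(c,p,z,fish=False):
    o,d=ray(c,p,fish);return o+d*(z-o[2])/d[2]
def proj(c,P,fish=False):
    M=c['mtx'];V=c['view'];q=V[:3,:3]@np.asarray(P)+V[:3,3];q=np.array([q[0],-q[1],-q[2]])
    if fish:
        a=np.arctan2(np.hypot(q[0],q[1]),q[2]);n=np.hypot(q[0],q[1]);u=q[:2]/n*a
    else: u=q[:2]/q[2]
    return np.array([M[0,0]*u[0]+M[0,2],M[1,1]*u[1]+M[1,2]])
E
python3 - <<'E'
from h import *
t=robot.get_calibration("top");s=robot.get_calibration("scene")
B=[onz(t,p,.108) for p in[(228.8,248),(262.4,232.4)]]
print("bar",B,np.mean(B,0),np.linalg.norm(B[0]-B[1]))
H=[onz(t,p,.130) for p in[(382.4,205.9),(370.6,216.5),(382.2,228.3),(393.6,217.6)]]
C=np.mean(H,0);print("ring",C,[(np.linalg.norm(h-C),np.degrees(np.arctan2(*(h-C)[[1,0]]))) for h in H])
# scene: bar ends crop: 90x80->400x300
f=lambda x,y,ox,oy:(ox+x*90/400,oy+y*80/300)
e=[f(102,358-300,360,295),f(322,430-300,360,295)]
b=[onz(s,p,.100) for p in e];print("bar scene",b,np.mean(b,0))
hs=[(571,363),(650,374),(626,417),(545,407)]
h=[onz(s,f(x-400,y-300,240,195),.130) for x,y in hs];c=np.mean(h,0);print("ring scene",c,[(np.linalg.norm(q-c),np.degrees(np.arctan2(*(q-c)[[1,0]]))) for q in h])
for n,p,z in[("amber",(178,204),.16),("rinse",(168,271),.13),("potw",(235,210),.055),("poty",(271,282),.055)]: print(n,onz(t,p,z))
print("stand",[onz(t,(210+x/5,215+y/5),.03) for x,y in[(139,243),(306,160)]])
st=robot.observe();print(Rn.from_euler('xyz',st['tool_rot']).as_matrix())
E
```

```text
bar [array([0.45832073, 0.27135478, 0.108     ]), array([0.50506669, 0.18036377, 0.108     ])] [0.48169371 0.22585927 0.108     ] 0.10229637407726232
ring [ 0.55155027 -0.15259133  0.13      ] [(np.float64(0.03218402258503611), np.float64(-1.1505119202519638)), (np.float64(0.03217089145985992), np.float64(88.58767748090271)), (np.float64(0.0321342870540854), np.float64(179.8508114134638)), (np.float64(0.0316096360621972), np.float64(-91.51601835898285))]
bar scene [array([0.50756025, 0.18381469, 0.1       ]), array([0.45417765, 0.27497728, 0.1       ])] [0.48086895 0.22939599 0.1       ]
ring scene [ 0.55453075 -0.1505433   0.13      ] [(np.float64(0.032298549939006216), np.float64(-90.86247966749934)), (np.float64(0.03160256245986717), np.float64(179.23958421008194)), (np.float64(0.03158510138420201), np.float64(89.78018453941922)), (np.float64(0.03196609952025139), np.float64(0.5208985390590034))]
amber [0.56662261 0.40576192 0.16      ]
rinse [0.38691368 0.42596333 0.13      ]
potw [0.58347871 0.27298839 0.055     ]
poty [0.37257642 0.15613545 0.055     ]
stand [array([0.42745052, 0.25947544, 0.03      ]), array([0.47951455, 0.16381524, 0.03      ])]
[[ 8.78389902e-05  4.22994924e-01  9.06132047e-01]
 [ 9.80272934e-05  9.06132043e-01 -4.22994931e-01]
 [-9.99999991e-01  1.25981120e-04  3.81286762e-05]]
```

```bash
cat >> h.py <<'E'
def plan(x,y,z,yaw,n,g,tot=10,st=None):
    """yaw = world angle (deg) of tool y axis"""
    st=st or robot.observe();R=Rn.from_euler('xyz',st['tool_rot']).as_matrix()
    a=np.degrees(np.arctan2(R[1,1],R[0,1]));dy=(yaw-a+180)%360-180
    d=(np.array([x,y,z])-st['tool_pos'])/n
    print("yaw now",round(a,2),"turn total cw",round(-dy,2),"world step",d.round(4))
    for i in range(tot):
        if i<n:
            b=np.radians(a+dy*i/n);Y=np.array([np.cos(b),np.sin(b),0]);Z=np.array([np.sin(b),-np.cos(b),0])
            print([round(-d[2],4),round(d@Y,4),round(d@Z,4),round(-dy/n,2),g],end=',')
        else: print([0,0,0,0,g],end=',')
    print()
def info():
    st=robot.observe();R=Rn.from_euler('xyz',st['tool_rot']).as_matrix()
    print("t",round(st['time'],2),"pos",st['tool_pos'].round(4),"yaw",round(np.degrees(np.arctan2(R[1,1],R[0,1])),2),"tilt",(np.degrees(R[:2,0])).round(2),"F",st['contact_force'].round(1),"T",st['torque'].round(2),"open",round(st['opening'],4));return st
E
python3 - <<'E'
from h import *
info();plan(.481,.2275,.19,28.8,9,1)
E
```

```text
t 0.75 pos [0.2221 0.4757 0.2268] yaw 64.98 tilt [0.01 0.01] F [-1.2  0.7 -0.5] T [-0.05  0.    0.02] open 0.0917
yaw now 64.98 turn total cw 36.18 world step [ 0.0288 -0.0276 -0.0041]
[np.float64(0.0041), np.float64(-0.0128), np.float64(0.0377), np.float64(4.02), 1],[np.float64(0.0041), np.float64(-0.0101), np.float64(0.0385), np.float64(4.02), 1],[np.float64(0.0041), np.float64(-0.0074), np.float64(0.0392), np.float64(4.02), 1],[np.float64(0.0041), np.float64(-0.0047), np.float64(0.0396), np.float64(4.02), 1],[np.float64(0.0041), np.float64(-0.0019), np.float64(0.0398), np.float64(4.02), 1],[np.float64(0.0041), np.float64(0.0009), np.float64(0.0398), np.float64(4.02), 1],[np.float64(0.0041), np.float64(0.0037), np.float64(0.0397), np.float64(4.02), 1],[np.float64(0.0041), np.float64(0.0065), np.float64(0.0393), np.float64(4.02), 1],[np.float64(0.0041), np.float64(0.0092), np.float64(0.0388), np.float64(4.02), 1],[0, 0, 0, 0, 1],
```

Request:
play_rows([
  [[0.004,-0.013,0.038,4,1],[0.004,-0.01,0.0385,4,1],[0.004,-0.007,0.039,4,1],[0.004,-0.005,0.0395,4,1],[0.004,-0.002,0.04,4,1],[0.004,0.001,0.04,4,1],[0.004,0.004,0.0395,4,1],[0.004,0.0065,0.039,4,1],[0.004,0.009,0.039,4,1],[0,0,0,0,1]],
])

```text
time: 1.75
tool_pos: [0.4891, 0.2179, 0.1898]
tool_rot: [1.84, 1.566, 0.754]
contact_force: [-0.5, 1.0, 0.6]
opening: 0.0919
```

```bash
python3 - <<'E'
from h import *
info();im=robot.read_camera("wrist");cv2.imwrite("pics/w1.png",im[:,:,::-1])
c=robot.get_calibration("wrist");np.save("w1.npy",c['view'])
print([proj(c,p,True).round() for p in[(.481,.2275,.108),(.507,.18,.108),(.455,.275,.108)]])
E
```

```text
t 1.75 pos [0.4891 0.2179 0.1898] yaw 27.77 tilt [0.21 0.2 ] F [-0.5  1.   0.6] T [-0.05  0.06 -0.02] open 0.0919
[array([324., 237.]), array([326., 309.]), array([323., 155.])]
```

View pics/w1.png

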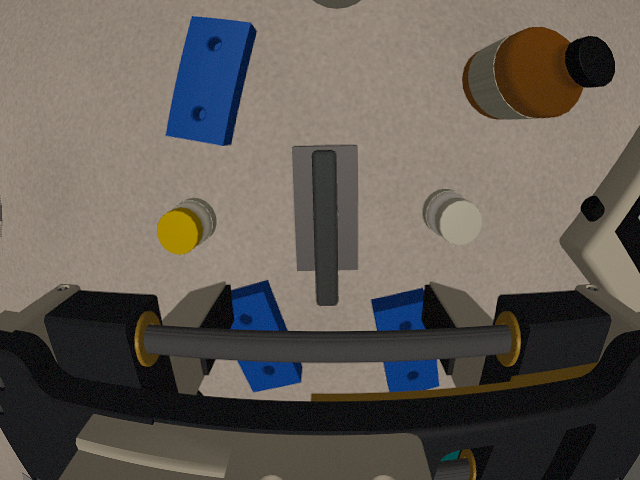

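The wrist view shows the bar centred: top-face ends at (324,150) and (327,305), stand corners at (293,146), (357,145), (298,271) and (358,270). The blue look-alikes are well apart.

```bash
python3 - <<'E'
from h import *
c=robot.get_calibration("wrist")
B=[onz(c,p,z,True) for p,z in[((324,150.5),.108),((327,305),.108)]]
m=np.mean(B,0);d=B[1]-B[0];print(B,m,np.linalg.norm(d),np.degrees(np.arctan2(d[1],d[0])))
S=[onz(c,p,.03,True) for p in[(293,146),(357,145),(358,270),(298,271)]]
print(S,np.mean(S,0));d=S[2]-S[1]+S[3]-S[0];print(np.linalg.norm(d)/2,np.degrees(np.arctan2(d[1],d[0])))
plan(m[0],m[1],.10,28.8,4,1)
E
```

```text
[array([0.45415628, 0.27798059, 0.108     ]), array([0.50621563, 0.18330241, 0.108     ])] [0.48018596 0.2306415  0.108     ] 0.10804690097279064 -61.19554724169139
[array([0.43022057, 0.26624176, 0.03      ]), array([0.47783846, 0.29224321, 0.03      ]), array([0.53293656, 0.19408925, 0.03      ]), array([0.48471395, 0.16765739, 0.03      ])] [0.48142739 0.2300579  0.03      ]
0.11260135622108212 -60.880366286538056
yaw now 27.9 turn total cw -0.9 world step [-0.0018  0.0028 -0.0225]
[np.float64(0.0225), np.float64(-0.0003), np.float64(-0.0034), np.float64(-0.23), 1],[np.float64(0.0225), np.float64(-0.0003), np.float64(-0.0034), np.float64(-0.23), 1],[np.float64(0.0225), np.float64(-0.0003), np.float64(-0.0034), np.float64(-0.23), 1],[np.float64(0.0225), np.float64(-0.0003), np.float64(-0.0034), np.float64(-0.23), 1],[0, 0, 0, 0, 1],[0, 0, 0, 0, 1],[0, 0, 0, 0, 1],[0, 0, 0, 0, 1],[0, 0, 0, 0, 1],[0, 0, 0, 0, 1],
```

Request:
play_rows([
  [[0.015,-0.0005,-0.0033,-0.2,1],[0.018,-0.0005,-0.0033,-0.2,1],[0.018,0,-0.0033,-0.2,1],[0.018,0,-0.0033,-0.2,1],[0.015,0,0,-0.2,1],[0.01,0,0,0,1],[0.005,0,0,0,1],[0,0,0,0,1],[0,0,0,0,1],[0,0,0,0,1]],
])

```text
time: 2.8
tool_pos: [0.4769, 0.2379, 0.0909]
tool_rot: [1.985, 1.561, 0.93]
contact_force: [-0.2, 0.2, 0.8]
opening: 0.0917
```

```bash
python3 - <<'E'
from h import *
info();plan(.4805,.2303,.081,28.9,2,1,2)
E
```

```text
t 2.8 pos [0.4769 0.2379 0.0909] yaw 29.55 tilt [0.33 0.44] F [-0.2  0.2  0.8] T [-0.08  0.01 -0.02] open 0.0917
yaw now 29.55 turn total cw 0.65 world step [ 0.0018 -0.0038 -0.0049]
[np.float64(0.0049), np.float64(-0.0003), np.float64(0.0042), np.float64(0.32), 1],[np.float64(0.0049), np.float64(-0.0003), np.float64(0.0042), np.float64(0.32), 1],
```

Request:
play_rows([
  [[0.005,0,0.004,0.3,1],[0.004,0,0.003,0.2,1],[0,0,0,0,1],[0,0,0,0,1],[0,0,0,0,1],[0,0,0,0,1],[0,0,0,0,1],[0,0,0,0,1],[0,0,0,0,1],[0,0,0,0,1]],
])

```text
time: 3.8
tool_pos: [0.4818, 0.2312, 0.0825]
tool_rot: [1.853, 1.559, 0.787]
contact_force: [-0.3, 0.1, 0.2]
opening: 0.092
```

```bash
python3 - <<'E'
from h import *
info();plan(.4805,.2303,.081,28.9,2,1,2)
im=robot.read_camera("wrist");cv2.imwrite("pics/w2.png",im[:,:,::-1])
E
```

```text
t 3.8 pos [0.4818 0.2312 0.0825] yaw 28.96 tilt [0.49 0.49] F [-0.3  0.1  0.2] T [-0.1  -0.01 -0.02] open 0.092
yaw now 28.96 turn total cw 0.06 world step [-0.0007 -0.0005 -0.0008]
[np.float64(0.0008), np.float64(-0.0008), np.float64(0.0001), np.float64(0.03), 1],[np.float64(0.0008), np.float64(-0.0008), np.float64(0.0001), np.float64(0.03), 1],
```

View pics/w2.png

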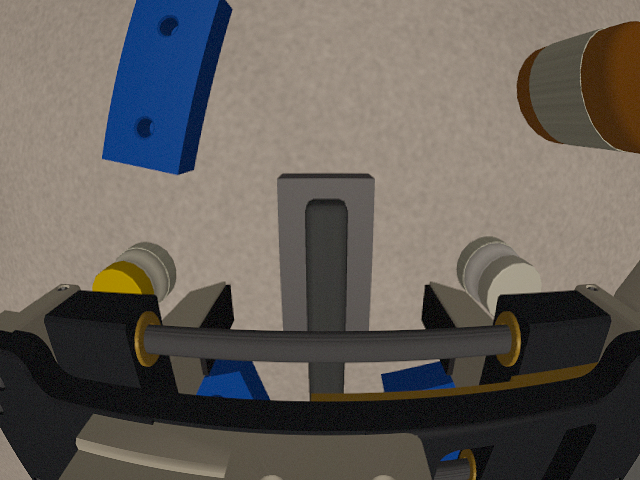

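The bar is centred between the pads at about (327,270), so I'll close.

Request:
play_rows([
  [[0.001,-0.0008,0,0,-1],[0,0,0,0,-1],[0,0,0,0,-1],[0,0,0,0,-1],[0,0,0,0,-1],[0,0,0,0,-1],[0,0,0,0,-1],[0,0,0,0,-1],[0,0,0,0,-1],[0,0,0,0,-1]],
], grip_force=60)

```text
time: 4.85
tool_pos: [0.4811, 0.2309, 0.0815]
tool_rot: [1.851, 1.558, 0.785]
contact_force: [0.3, 0.8, 0.5]
opening: 0.0162
```

```bash
python3 - <<'E'
from h import *
info()
E
```

```text
t 4.85 pos [0.4811 0.2309 0.0815] yaw 28.96 tilt [0.5 0.5] F [0.3 0.8 0.5] T [ 0.07 -0.17  0.01] open 0.0162
```

Request:
play_rows([
  [[-0.005,0,0,0,-1],[-0.012,0,0,0,-1],[-0.02,0,0,0,-1],[-0.025,0,0,0,-1],[-0.025,0,0,0,-1],[-0.025,0,0,0,-1],[-0.025,0,0,0,-1],[-0.018,0,0,0,-1],[-0.01,0,0,0,-1],[0,0,0,0,-1]],
])

```text
time: 5.85
tool_pos: [0.4771, 0.2286, 0.257]
tool_rot: [2.088, 1.562, 1.023]
contact_force: [0.3, 0.4, -3.5]
opening: 0.0157
```

```bash
python3 - <<'E'
from h import *
info();plan(.553,-.1515,.26,89.3,14,-1,14)
im=robot.read_camera("wrist");cv2.imwrite("pics/w3.png",im[:,:,::-1])
E
```

```text
t 5.85 pos [0.4771 0.2286 0.257 ] yaw 28.96 tilt [0.26 0.43] F [ 0.3  0.4 -3.5] T [-0.04 -0.02  0.01] open 0.0157
yaw now 28.96 turn total cw -60.34 world step [ 0.0054 -0.0272  0.0002]
[np.float64(-0.0002), np.float64(-0.0084), np.float64(0.0264), np.float64(-4.31), -1],[np.float64(-0.0002), np.float64(-0.0104), np.float64(0.0257), np.float64(-4.31), -1],[np.float64(-0.0002), np.float64(-0.0123), np.float64(0.0248), np.float64(-4.31), -1],[np.float64(-0.0002), np.float64(-0.0141), np.float64(0.0238), np.float64(-4.31), -1],[np.float64(-0.0002), np.float64(-0.0158), np.float64(0.0227), np.float64(-4.31), -1],[np.float64(-0.0002), np.float64(-0.0175), np.float64(0.0214), np.float64(-4.31), -1],[np.float64(-0.0002), np.float64(-0.0191), np.float64(0.0201), np.float64(-4.31), -1],[np.float64(-0.0002), np.float64(-0.0205), np.float64(0.0186), np.float64(-4.31), -1],[np.float64(-0.0002), np.float64(-0.0219), np.float64(0.017), np.float64(-4.31), -1],[np.float64(-0.0002), np.float64(-0.0231), np.float64(0.0153), np.float64(-4.31), -1],[np.float64(-0.0002), np.float64(-0.0242), np.float64(0.0135), np.float64(-4.31), -1],[np.float64(-0.0002), np.float64(-0.0251), np.float64(0.0117), np.float64(-4.31), -1],[np.float64(-0.0002), np.float64(-0.0259), np.float64(0.0097), np.float64(-4.31), -1],[np.float64(-0.0002), np.float64(-0.0266), np.float64(0.0078), np.float64(-4.31), -1],
```

View pics/w3.png

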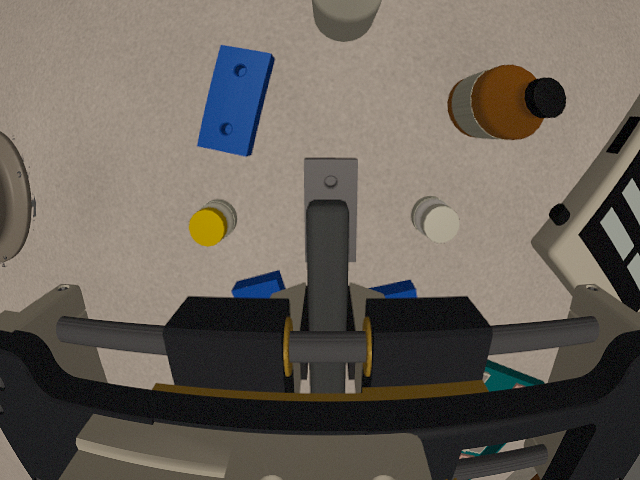

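The spanner is lifted straight; a stand hole shows at (331,182). Moving to the ring.

Request:
play_rows([
  [[0,-0.0084,0.0264,-4.3,-1],[0,-0.0104,0.0257,-4.3,-1],[0,-0.0123,0.0248,-4.3,-1],[0,-0.0141,0.0238,-4.3,-1],[0,-0.0158,0.0227,-4.3,-1],[0,-0.0175,0.0214,-4.3,-1],[0,-0.019,0.02,-4.3,-1],[0,-0.0205,0.0186,-4.3,-1],[0,-0.022,0.017,-4.3,-1],[0,-0.023,0.0153,-4.3,-1]],
])

```text
time: 6.9
tool_pos: [0.5289, -0.0487, 0.2398]
tool_rot: [3.044, 1.546, 2.765]
contact_force: [-0.1, -0.1, -3.4]
opening: 0.0154
```

```bash
python3 - <<'E'
from h import *
info();plan(.553,-.1515,.26,89.3,4,-1,4)
c=robot.get_calibration("wrist")
E
```

```text
t 6.9 pos [ 0.5289 -0.0487  0.2398] yaw 74.04 tilt [-1.3   0.52] F [-0.1 -0.1 -3.4] T [-0.01 -0.04  0.02] open 0.0154
yaw now 74.04 turn total cw -15.26 world step [ 0.006  -0.0257  0.005 ]
[np.float64(-0.005), np.float64(-0.023), np.float64(0.0129), np.float64(-3.82), -1],[np.float64(-0.005), np.float64(-0.0239), np.float64(0.0113), np.float64(-3.82), -1],[np.float64(-0.005), np.float64(-0.0246), np.float64(0.0097), np.float64(-3.82), -1],[np.float64(-0.005), np.float64(-0.0251), np.float64(0.008), np.float64(-3.82), -1],
```

Request:
play_rows([
  [[-0.01,0,0,-2,-1],[-0.012,-0.01,0.005,-3,-1],[-0.008,-0.015,0.008,-3,-1],[-0.005,-0.015,0.006,-3,-1],[-0.002,-0.015,0.005,-2,-1],[-0.002,-0.015,0.004,0,-1],[-0.002,-0.01,0.002,0,-1],[0,-0.008,0,0,-1],[0,-0.004,0,0,-1],[0,0,0,0,-1]],
])

```text
time: 7.9
tool_pos: [0.5457, -0.1518, 0.2673]
tool_rot: [2.853, 1.522, 2.805]
contact_force: [0.1, -0.2, -2.5]
opening: 0.0154
```

```bash
python3 - <<'E'
from h import *
info();plan(.553,-.1515,.25,89.3,4,-1,4)
im=robot.read_camera("wrist");cv2.imwrite("pics/w4.png",im[:,:,::-1])
E
```

```text
t 7.9 pos [ 0.5457 -0.1518  0.2673] yaw 87.23 tilt [-2.64  0.92] F [ 0.1 -0.2 -2.5] T [ 0.05 -0.06 -0.04] open 0.0154
yaw now 87.23 turn total cw -2.07 world step [ 0.0018  0.0001 -0.0043]
[np.float64(0.0043), np.float64(0.0002), np.float64(0.0018), np.float64(-0.52), -1],[np.float64(0.0043), np.float64(0.0001), np.float64(0.0018), np.float64(-0.52), -1],[np.float64(0.0043), np.float64(0.0001), np.float64(0.0018), np.float64(-0.52), -1],[np.float64(0.0043), np.float64(0.0001), np.float64(0.0018), np.float64(-0.52), -1],
```

View pics/w4.png

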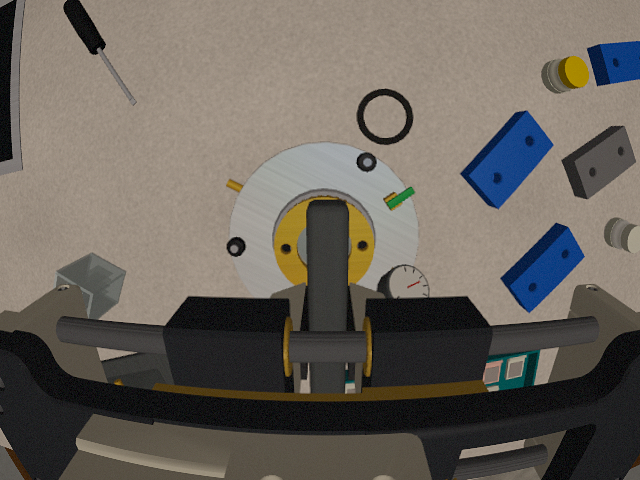

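The wrist view shows the spanner over the ring, with holes visible at (286,248) and (362,245). The tool has picked up about 2.8° of tilt from lag, so I'll check the joints.

```bash
cat >> h.py <<'E'
def jt():
    q=robot.observe()['qpos'];p=robot.observe()['tool_pos'];print("q",np.degrees(q).round(2),"pitch err",round(np.degrees(q[1]+q[2]+q[4]-np.pi),2),"rad",round(np.hypot(p[0],p[1]),4))
E
python3 - <<'E'
from h import *
info();jt()
E
```

```text
t 7.95 pos [ 0.5457 -0.1515  0.2673] yaw 87.25 tilt [-2.64  0.93] F [ 0.5 -0.3 -3.8] T [ 0.02 -0.04 -0.04] open 0.0155
q [ -23.16   24.2    73.9    -0.19   84.69 -110.41] pitch err 2.79 rad 0.5663
```

Request:
play_rows([
  [[0,0.004,-0.014,0,-1],[0,0.004,-0.014,0,-1],[0,0.004,-0.014,0,-1],[0,0.004,-0.014,0,-1],[0,0,0,0,-1],[0,0,0,0,-1],[0,0,0,0,-1],[0,0,0,0,-1],[0,0,0,0,-1],[0,0,0,0,-1]],
])

```text
time: 8.95
tool_pos: [0.4904, -0.129, 0.2703]
tool_rot: [2.817, 1.523, 2.773]
contact_force: [0.5, -0.2, -3.3]
opening: 0.0157
```

```bash
python3 - <<'E'
from h import *
info();jt()
E
```

```text
t 8.95 pos [ 0.4904 -0.129   0.2703] yaw 87.44 tilt [-2.53  0.98] F [ 0.5 -0.2 -3.3] T [ 0.   -0.01  0.03] open 0.0157
q [-2.3340e+01  1.7530e+01  8.3390e+01 -1.1000e-01  8.1800e+01 -1.1078e+02] pitch err 2.71 rad 0.507
```

Request:
play_rows([
  [[0,0,0,6,-1],[0,0,0,6,-1],[0,0,0,6,-1],[0,0,0,6,-1],[0,0,0,0,-1],[0,0,0,0,-1],[0,-0.003,0.01,0,-1],[0,-0.003,0.01,0,-1],[0,0,0,0,-1],[0,0,0,0,-1]],
])

```text
time: 9.95
tool_pos: [0.508, -0.1459, 0.268]
tool_rot: [-3.038, 1.522, 2.773]
contact_force: [-0.1, 0.2, -3.5]
opening: 0.0154
```

```bash
python3 - <<'E'
from h import *
info();jt()
E
```

```text
t 9.95 pos [ 0.508  -0.1459  0.268 ] yaw 62.97 tilt [-2.59  1.  ] F [-0.1  0.2 -3.5] T [-0.02  0.01 -0.03] open 0.0154
q [-24.24  19.99  80.19  -0.15  82.59 -87.18] pitch err 2.77 rad 0.5285
```

Request:
play_rows([
  [[0,0.018,-0.009,0,-1],[0,0.018,-0.009,0,-1],[0,0.018,-0.009,0,-1],[0,0.018,-0.009,0,-1],[0,0,0,0,-1],[0,0,0,0,-1],[0,0,0,0,-1],[0,0,0,0,-1],[0,0,0,0,-1],[0,0,0,0,-1]],
])

```text
time: 10.95
tool_pos: [0.5083, -0.0659, 0.2686]
tool_rot: [-3.017, 1.521, 2.793]
contact_force: [-0.1, 0.2, -4.0]
opening: 0.0154
```

```bash
python3 - <<'E'
from h import *
info();jt()
E
```

```text
t 10.95 pos [ 0.5083 -0.0659  0.2686] yaw 62.86 tilt [-2.69  0.98] F [-0.1  0.2 -4. ] T [ 0.02  0.03 -0.06] open 0.0154
q [-16.08  18.25  82.63   0.2   81.97 -78.97] pitch err 2.85 rad 0.5126
```

Request:
play_rows([
  [[0,-0.016,0.008,6,-1],[0,-0.015,0.01,6,-1],[0,-0.014,0.0115,6,-1],[0,-0.0125,0.0125,6,-1],[0,0,0,0,-1],[0,0,0,0,-1],[0,0,0,0,-1],[0,0,0,0,-1],[0,0,0,0,-1],[0,0,0,0,-1]],
])

```text
time: 11.95
tool_pos: [0.5079, -0.1394, 0.2672]
tool_rot: [-2.606, 1.52, 2.774]
contact_force: [-0.1, -0.3, -3.6]
opening: 0.0154
```

```bash
python3 - <<'E'
from h import *
info();jt()
E
```

```text
t 11.95 pos [ 0.5079 -0.1394  0.2672] yaw 38.27 tilt [-2.7   1.04] F [-0.1 -0.3 -3.6] T [-0.1  -0.05  0.  ] open 0.0154
q [-23.61  19.89  80.48  -0.13  82.52 -61.82] pitch err 2.89 rad 0.5267
```

Request:
play_rows([
  [[0.01,0,0,0,-1],[0.01,0,0,0,-1],[0.01,0,0,0,-1],[0,0,0,0,-1],[0,0,0,0,-1],[-0.01,0,0,0,-1],[-0.01,0,0,0,-1],[-0.01,0,0,0,-1],[-0.01,0,0,0,-1],[0,0,0,0,-1]],
])

```text
time: 12.95
tool_pos: [0.5089, -0.1392, 0.2792]
tool_rot: [-2.606, 1.523, 2.775]
contact_force: [0.4, 0.1, -2.8]
opening: 0.0155
```

```bash
python3 - <<'E'
from h import *
info();jt()
E
```

```text
t 12.95 pos [ 0.5089 -0.1392  0.2792] yaw 38.34 tilt [-2.58  0.99] F [ 0.4  0.1 -2.8] T [-0.06 -0.01 -0.  ] open 0.0155
q [-23.55  19.52  79.13  -0.12  84.11 -61.85] pitch err 2.76 rad 0.5276
```

```bash
python3 - <<'E'
from h import *
info();plan(.556,-.1527,.245,-0.7,8,-1,10)
im=robot.read_camera("wrist");cv2.imwrite("pics/w5.png",im[:,:,::-1])
E
```

```text
t 12.95 pos [ 0.5089 -0.1392  0.2792] yaw 38.34 tilt [-2.58  0.99] F [ 0.4  0.1 -2.8] T [-0.06 -0.01 -0.  ] open 0.0155
yaw now 38.34 turn total cw 39.04 world step [ 0.0059 -0.0017 -0.0043]
[np.float64(0.0043), np.float64(0.0036), np.float64(0.005), np.float64(4.88), -1],[np.float64(0.0043), np.float64(0.004), np.float64(0.0047), np.float64(4.88), -1],[np.float64(0.0043), np.float64(0.0044), np.float64(0.0043), np.float64(4.88), -1],[np.float64(0.0043), np.float64(0.0047), np.float64(0.0039), np.float64(4.88), -1],[np.float64(0.0043), np.float64(0.005), np.float64(0.0035), np.float64(4.88), -1],[np.float64(0.0043), np.float64(0.0053), np.float64(0.0031), np.float64(4.88), -1],[np.float64(0.0043), np.float64(0.0055), np.float64(0.0026), np.float64(4.88), -1],[np.float64(0.0043), np.float64(0.0057), np.float64(0.0021), np.float64(4.88), -1],[0, 0, 0, 0, -1],[0, 0, 0, 0, -1],
```

View pics/w5.png

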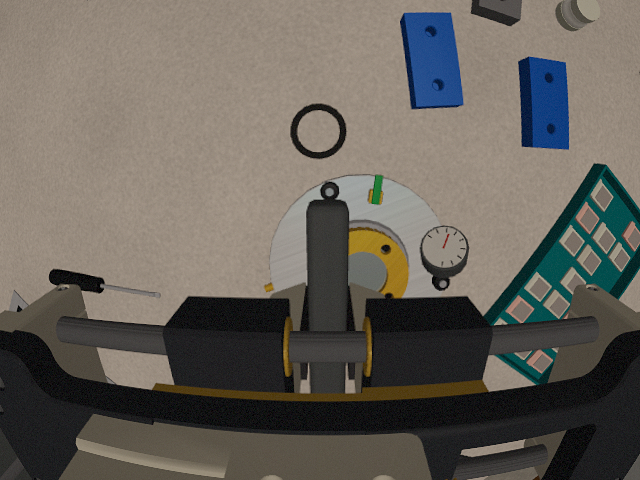

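The ring shows a hole at (386,249) and another at the edge, about (389,296). I'll check these against the estimate.

```bash
python3 - <<'E'
from h import *
c=robot.get_calibration("wrist")
print(onz(c,(386,249.5),.13,True),onz(c,(389,296),.13,True))
for a in(0,90,180,270):
    print(a,proj(c,(.553+.032*np.cos(np.radians(a-.7)),-.1515+.032*np.sin(np.radians(a-.7)),.13),True))
# with w4 image: reconstruct camera pose via tool pose
st=robot.observe();R=Rn.from_euler('xyz',st['tool_rot']).as_matrix();T=np.eye(4);T[:3,:3]=R;T[:3,3]=st['tool_pos']
K=c['view']@T
T4=np.eye(4);T4[:3,:3]=Rn.from_euler('xyz',[2.853,1.522,2.805]).as_matrix();T4[:3,3]=[.5457,-.1518,.2673]
c4=dict(mtx=c['mtx'],view=K@np.linalg.inv(T4));A=onz(c4,(286,248.5),.13,True);B=onz(c4,(362,245),.13,True);print(A,B,(A+B)/2,np.linalg.norm(A-B),np.degrees(np.arctan2(B[1]-A[1],B[0]-A[0])))
np.save("K.npy",K)
im=cv2.imread("pics/w4.png")[185:305,220:430];cv2.imwrite("pics/w4c.png",cv2.resize(im,None,fx=3.8,fy=3.8,interpolation=cv2.INTER_CUBIC))
E
```

```text
[ 0.55374974 -0.12078296  0.13      ] [ 0.58447967 -0.1519991   0.13      ]
0 [389.50255584 296.23699805]
90 [386.63954065 248.13544691]
180 [334.68763407 253.17110566]
270 [339.67887504 301.10658749]
[ 0.55323903 -0.18508989  0.13      ] [ 0.5536212  -0.12173332  0.13      ] [ 0.55343012 -0.15341161  0.13      ] 0.06335772285009217 89.65439387686541
```

View pics/w4c.png

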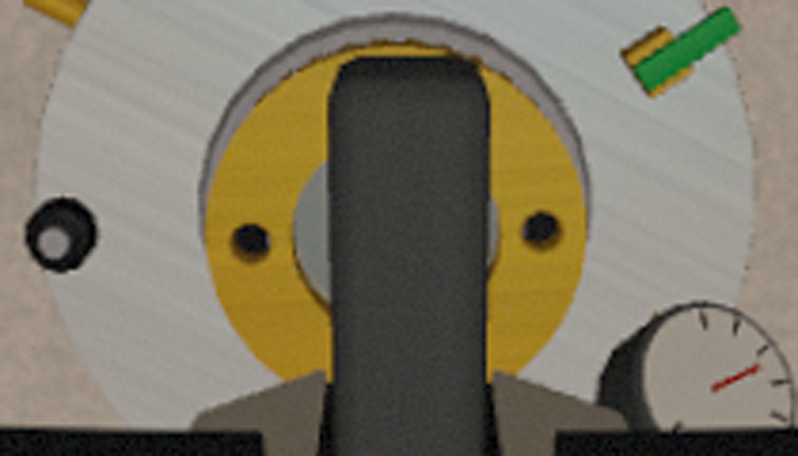

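Both views agree: ring centre at (0.5533,-0.1525), holes at -0.4°, hole spacing 63.4 mm against the nominal 64.

Request:
play_rows([
  [[0.004,0.0036,0.005,4.8,-1],[0.004,0.004,0.0047,4.8,-1],[0.004,0.0044,0.0043,4.8,-1],[0.004,0.0047,0.004,4.8,-1],[0.004,0.005,0.0035,4.8,-1],[0.004,0.0053,0.003,4.8,-1],[0.004,0.0055,0.0026,4.8,-1],[0,0,0,2,-1],[0,0,0,0,-1],[0,0,0,0,-1]],
])

```text
time: 14.0
tool_pos: [0.5483, -0.1504, 0.2441]
tool_rot: [-1.965, 1.515, 2.77]
contact_force: [0.6, 0.6, -2.2]
opening: 0.0154
```

```bash
cat >> h.py <<'E'
L=.0695
def tip():
    st=robot.observe();R=Rn.from_euler('xyz',st['tool_rot']).as_matrix();p=st['tool_pos']+R[:,0]*L
    a=p+R[:,2]*.032;b=p-R[:,2]*.032
    print("tip mid",p.round(4),"prongs z",a[2].round(4),b[2].round(4),"line az",np.degrees(np.arctan2(R[1,2],R[0,2])).round(2))
def need(tx,ty,tz,yaw):
    "shift in tool axes so that tip mid gets to target, pure (turn about tool x keeps tip)"
    st=robot.observe();R=Rn.from_euler('xyz',st['tool_rot']).as_matrix();p=st['tool_pos']+R[:,0]*L
    a=np.degrees(np.arctan2(R[1,1],R[0,1]));print("need xyz",(R.T@(np.array([tx,ty,tz])-p)).round(4),"turn",round(-((yaw-a+180)%360-180),2))
E
python3 - <<'E'
from h import *
info();jt();tip();need(.5533,-.1525,.137,-.5)
E
```

```text
t 14.0 pos [ 0.5483 -0.1504  0.2441] yaw 1.33 tilt [-2.96  1.15] F [ 0.6  0.6 -2.2] T [-0.08 -0.03  0.06] open 0.0154
q [-23.    25.43  75.61  -0.1   82.13 -24.28] pitch err 3.17 rad 0.5685
tip mid [ 0.5447 -0.149   0.1747] prongs z 0.174 0.1754 line az -88.74
need xyz [0.0371 0.0105 0.0045] turn 1.83
```

Request:
play_rows([
  [[0,0.003,0.0012,0.6,-1],[0.004,0.003,0.0012,0.6,-1],[0.005,0.003,0.001,0.5,-1],[0.006,0.001,0.0008,0,-1],[0.006,0,0,0,-1],[0.005,0,0,0,-1],[0.003,0,0,0,-1],[0,0,0,0,-1],[0,0,0,0,-1],[0,0,0,0,-1]],
])

```text
time: 15.0
tool_pos: [0.557, -0.154, 0.2114]
tool_rot: [-1.935, 1.514, 2.77]
contact_force: [-1.6, -0.3, -3.3]
opening: 0.0157
```

```bash
python3 - <<'E'
from h import *
info();jt();tip();need(.5533,-.1525,.134,-.5)
E
```

```text
t 15.0 pos [ 0.557  -0.154   0.2114] yaw -0.4 tilt [-3.02  1.18] F [-1.6 -0.3 -3.3] T [-0.12 -0.01  0.02] open 0.0157
q [-23.    27.76  77.04  -0.1   78.45 -22.54] pitch err 3.24 rad 0.5779
tip mid [ 0.5534 -0.1526  0.142 ] prongs z 0.1414 0.1426 line az -90.46
need xyz [0.008  0.0004 0.0001] turn 0.1
```

```bash
python3 - <<'E'
from h import *
a=robot.read_camera("scene")[:,:,::-1]
w=robot.read_camera("wrist")[:,:,::-1]
cv2.imwrite("pics/s6.png",np.hstack([cv2.resize(a[150:270,210:350],(420,360),interpolation=cv2.INTER_CUBIC),cv2.resize(w[170:330,230:430],(375,360) if 0 else (380,304),interpolation=cv2.INTER_CUBIC)[:304].copy() if 0 else cv2.resize(w[170:330,230:430],(380,360))]))
E
```

```text
(no output)
```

View pics/s6.png

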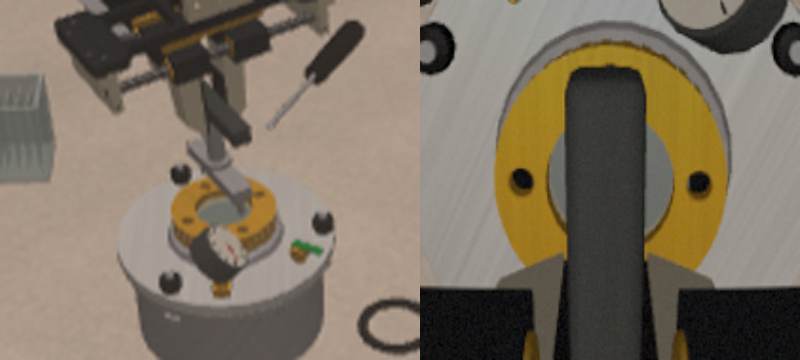

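Request:
play_rows([
  [[0.002,0.0004,0,0.1,-1],[0.002,0,0,0,-1],[0.002,0,0,0,-1],[0.002,0,0,0,-1],[0.001,0,0,0,-1],[0.001,0,0,0,-1],[0.001,0,0,0,-1],[0.001,0,0,0,-1],[0.001,0,0,0,-1],[0,0,0,0,-1]],
])

```text
time: 16.1
tool_pos: [0.5574, -0.1534, 0.1984]
tool_rot: [-1.95, 1.517, 2.753]
contact_force: [-0.6, -0.3, -2.9]
opening: 0.0159
```

```bash
python3 - <<'E'
from h import *
info();jt();tip();need(.5533,-.1525,.1245,-.5)
E
```

```text
t 16.1 pos [ 0.5574 -0.1534  0.1984] yaw -0.5 tilt [-2.87  1.18] F [-0.6 -0.3 -2.9] T [ 0.07 -0.02 -0.02] open 0.0159
q [-2.296e+01  2.827e+01  7.829e+01 -4.000e-02  7.655e+01 -2.242e+01] pitch err 3.11 rad 0.5782
tip mid [ 0.5539 -0.152   0.129 ] prongs z 0.1284 0.1296 line az -90.56
need xyz [ 0.0045 -0.0004  0.0006] turn 0.0
```

Request:
play_rows([
  [[0.001,-0.0003,0.0004,0,-1],[0.001,0,0,0,-1],[0.001,0,0,0,-1],[0.001,0,0,0,-1],[0,0,0,0,-1],[0,0,0,0,-1],[0,0,0,0,-1],[0,0,0,0,-1],[0,0,0,0,-1],[0,0,0,0,-1]],
])

```text
time: 17.1
tool_pos: [0.5572, -0.153, 0.194]
tool_rot: [-1.976, 1.517, 2.727]
contact_force: [1.2, 1.6, -2.4]
opening: 0.0157
```

```bash
python3 - <<'E'
from h import *
info();jt();tip();need(.5533,-.1525,.1245,-.5)
a=robot.read_camera("scene")[:,:,::-1]
w=robot.read_camera("wrist")[:,:,::-1]
cv2.imwrite("pics/s7.png",np.hstack([cv2.resize(a[150:270,210:350],(420,360),interpolation=cv2.INTER_CUBIC),cv2.resize(w[170:330,230:430],(380,360))]))
E
```

```text
t 17.1 pos [ 0.5572 -0.153   0.194 ] yaw -0.49 tilt [-2.83  1.24] F [ 1.2  1.6 -2.4] T [ 0.27 -0.19 -0.04] open 0.0157
q [-2.298e+01  2.842e+01  7.874e+01  4.000e-02  7.593e+01 -2.247e+01] pitch err 3.09 rad 0.5779
tip mid [ 0.5538 -0.1515  0.1246] prongs z 0.1239 0.1253 line az -90.55
need xyz [ 0.0001 -0.0005  0.001 ] turn 0.01
```

View pics/s7.png

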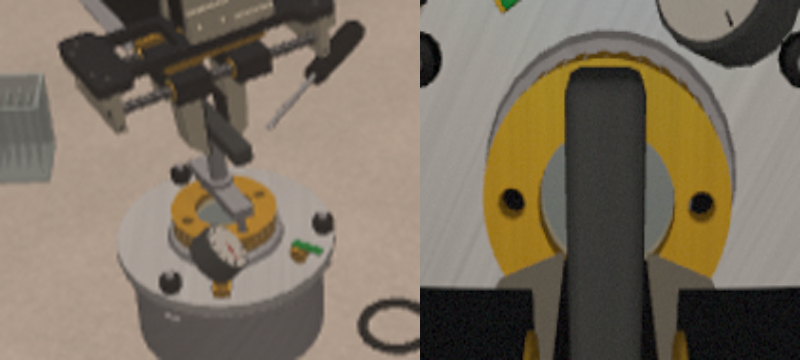

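Request:
play_rows([
  [[0.0005,-0.0004,0.0005,2,-1],[0,0,0,4,-1],[0,0,0,4,-1],[0,0,0,4,-1],[0,0,0,4,-1],[0,0,0,4,-1],[0,0,0,4,-1],[0,0,0,4,-1],[0,0,0,3,-1],[0,0,0,1,-1]],
])

```text
time: 18.2
tool_pos: [0.5586, -0.1534, 0.1936]
tool_rot: [-1.377, 1.521, 2.715]
contact_force: [0.2, 1.4, -2.9]
opening: 0.0153
```

```bash
python3 - <<'E'
from h import *
info();jt();tip();need(.5533,-.1525,.124,-.5)
a=robot.read_camera("scene")[:,:,::-1]
w=robot.read_camera("wrist")[:,:,::-1]
cv2.imwrite("pics/s8.png",np.hstack([cv2.resize(a[150:270,210:350],(420,360),interpolation=cv2.INTER_CUBIC),cv2.resize(w[170:330,230:430],(380,360))]))
E
```

```text
t 18.2 pos [ 0.5586 -0.1534  0.1936] yaw -35.55 tilt [-2.6   1.18] F [ 0.2  1.4 -2.9] T [ 0.35 -0.2   0.33] open 0.0153
q [-2.298e+01  2.845e+01  7.876e+01  7.000e-02  7.565e+01  1.253e+01] pitch err 2.85 rad 0.5793
tip mid [ 0.5554 -0.152   0.1242] prongs z 0.1245 0.1239 line az -125.52
need xyz [ 0.0003 -0.0014  0.0016] turn -35.05
```

View pics/s8.png

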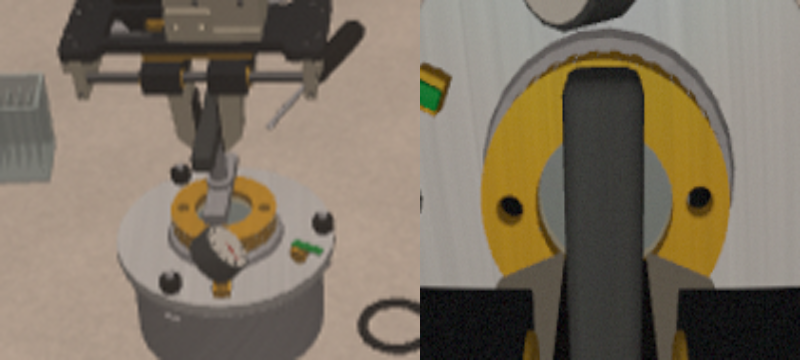

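The ring is turning with the spanner at a steady 0.33 N m. Now in small steps.

Request:
play_rows([
  [[0,-0.0004,0.0005,1.2,-1],[0,0,0,1.2,-1],[0,0,0,1.2,-1],[0,0,0,1.2,-1],[0,0,0,1.2,-1],[0,0,0,1,-1],[0,0,0,1,-1],[0,0,0,1,-1],[0,0,0,1,-1],[0,0,0,1,-1]],
])

```text
time: 19.3
tool_pos: [0.5585, -0.1537, 0.1937]
tool_rot: [-1.18, 1.523, 2.708]
contact_force: [1.0, 1.8, -2.9]
opening: 0.0155
```

```bash
python3 - <<'E'
from h import *
info();jt();tip()
E
```

```text
t 19.3 pos [ 0.5585 -0.1537  0.1937] yaw -47.23 tilt [-2.51  1.16] F [ 1.   1.8 -2.9] T [ 0.29 -0.39  0.33] open 0.0155
q [-23.02  28.39  78.84   0.09  75.54  24.17] pitch err 2.76 rad 0.5793
tip mid [ 0.5555 -0.1523  0.1242] prongs z 0.1248 0.1237 line az -137.18
```

Request:
play_rows([
  [[0,-0.0003,0.0003,0.7,-1],[0,0,0,0.7,-1],[0,0,0,0.7,-1],[0,0,0,0.7,-1],[0,0,0,0.7,-1],[0,0,0,0.7,-1],[0,0,0,0.7,-1],[0,0,0,0.7,-1],[0,0,0,0.7,-1],[0,0,0,0.7,-1]],
])

```text
time: 20.3
tool_pos: [0.558, -0.1537, 0.1938]
tool_rot: [-1.029, 1.523, 2.73]
contact_force: [0.7, 0.1, -2.7]
opening: 0.0157
```

```bash
python3 - <<'E'
from h import *
info();jt();tip()
E
```

```text
t 20.3 pos [ 0.558  -0.1537  0.1938] yaw -54.67 tilt [-2.52  1.1 ] F [ 0.7  0.1 -2.7] T [ 0.21 -0.35  1.34] open 0.0157
q [-2.300e+01  2.834e+01  7.891e+01  3.000e-02  7.551e+01  3.163e+01] pitch err 2.76 rad 0.5788
tip mid [ 0.555  -0.1523  0.1244] prongs z 0.1251 0.1236 line az -144.61
```

The stop is reached: the moment jumped to 1.34 N m, slightly over the light-nip range, so I'm unloading at once.

Request:
play_rows([
  [[0,0,0,-0.5,-1],[0,0,0,-0.5,-1],[0,0,0,-0.5,-1],[0,0,0,-0.5,-1],[0,0,0,0,-1],[0,0,0,0,-1],[0,0,0,0,-1],[0,0,0,0,-1],[0,0,0,0,-1],[0,0,0,0,-1]],
])

```text
time: 21.3
tool_pos: [0.5584, -0.1538, 0.1937]
tool_rot: [-1.075, 1.523, 2.721]
contact_force: [1.6, 0.2, -2.6]
opening: 0.0155
```

```bash
python3 - <<'E'
from h import *
info();jt();tip()
E
```

```text
t 21.3 pos [ 0.5584 -0.1538  0.1937] yaw -52.58 tilt [-2.48  1.11] F [ 1.6  0.2 -2.6] T [ 0.27 -0.52  0.74] open 0.0155
q [-2.301e+01  2.835e+01  7.890e+01  5.000e-02  7.547e+01  2.953e+01] pitch err 2.71 rad 0.5792
tip mid [ 0.5554 -0.1524  0.1243] prongs z 0.125 0.1236 line az -142.52
```

Request:
play_rows([
  [[0,0,0,-0.6,-1],[0,0,0,-0.6,-1],[0,0,0,-0.6,-1],[0,0,0,-0.6,-1],[0,0,0,-0.6,-1],[0,0,0,-0.5,-1],[0,0,0,0,-1],[0,0,0,0,-1],[0,0,0,0,-1],[0,0,0,0,-1]],
])

```text
time: 22.3
tool_pos: [0.5582, -0.1538, 0.1938]
tool_rot: [-1.157, 1.523, 2.7]
contact_force: [1.6, 0.8, -3.2]
opening: 0.0155
```

```bash
python3 - <<'E'
from h import *
info();jt();tip()
E
```

```text
t 22.3 pos [ 0.5582 -0.1538  0.1938] yaw -48.99 tilt [-2.48  1.17] F [ 1.6  0.8 -3.2] T [ 0.25 -0.36 -0.03] open 0.0155
q [-23.04  28.35  78.9    0.11  75.5   25.9 ] pitch err 2.74 rad 0.579
tip mid [ 0.5552 -0.1523  0.1243] prongs z 0.125 0.1237 line az -138.95
```

The moment is now zero, so the prongs are free. Lifting out.

Request:
play_rows([
  [[-0.001,0,0,0,-1],[-0.002,0,0,0,-1],[-0.002,0,0,0,-1],[-0.003,0,0,0,-1],[-0.004,0,0,0,-1],[-0.006,0,0,0,-1],[-0.01,0,0,0,-1],[-0.012,0,0,0,-1],[-0.012,0,0,0,-1],[-0.01,0,0,0,-1]],
])

```text
time: 23.3
tool_pos: [0.5592, -0.156, 0.2598]
tool_rot: [-1.094, 1.518, 2.763]
contact_force: [-0.8, 0.6, -3.4]
opening: 0.0157
```

```bash
python3 - <<'E'
from h import *
info();jt();tip()
im=robot.read_camera("wrist");cv2.imwrite("pics/w9.png",im[:,:,::-1])
plan(.485,.229,.27,28.9,16,-1,10)
E
```

```text
t 23.3 pos [ 0.5592 -0.156   0.2598] yaw -49.04 tilt [-2.79  1.11] F [-0.8  0.6 -3.4] T [-0.15  0.05 -0.05] open 0.0157
q [-2.311e+01  2.614e+01  7.202e+01 -7.000e-02  8.484e+01  2.591e+01] pitch err 3.0 rad 0.5805
tip mid [ 0.5558 -0.1546  0.1904] prongs z 0.1911 0.1896 line az -138.98
yaw now -49.04 turn total cw -77.94 world step [-0.0047  0.0241  0.0005]
[np.float64(-0.0005), np.float64(-0.0213), np.float64(-0.0123), np.float64(-4.87), -1],[np.float64(-0.0005), np.float64(-0.0201), np.float64(-0.014), np.float64(-4.87), -1],[np.float64(-0.0005), np.float64(-0.0189), np.float64(-0.0157), np.float64(-4.87), -1],[np.float64(-0.0005), np.float64(-0.0175), np.float64(-0.0172), np.float64(-4.87), -1],[np.float64(-0.0005), np.float64(-0.016), np.float64(-0.0186), np.float64(-4.87), -1],[np.float64(-0.0005), np.float64(-0.0143), np.float64(-0.0199), np.float64(-4.87), -1],[np.float64(-0.0005), np.float64(-0.0126), np.float64(-0.0211), np.float64(-4.87), -1],[np.float64(-0.0005), np.float64(-0.0107), np.float64(-0.0221), np.float64(-4.87), -1],[np.float64(-0.0005), np.float64(-0.0088), np.float64(-0.0229), np.float64(-4.87), -1],[np.float64(-0.0005), np.float64(-0.0068), np.float64(-0.0236), np.float64(-4.87), -1],
```

View pics/w9.png

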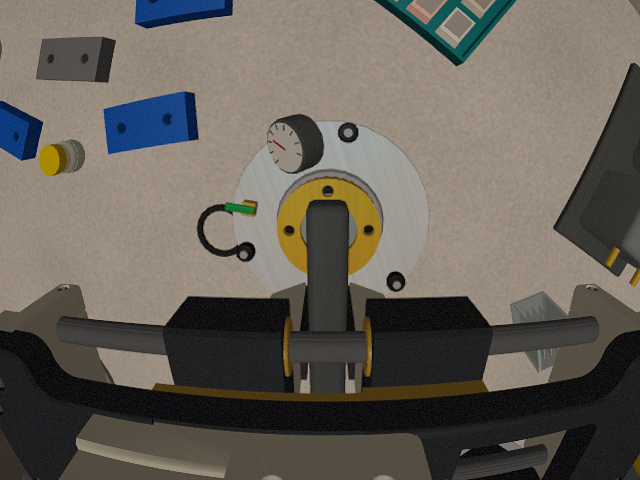

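The ring is turned, holes now at (289,230), (369,230) and (328,191). The gauge, seal and other items are untouched.

Request:
play_rows([
  [[-0.004,-0.01,-0.006,-3,-1],[-0.003,-0.02,-0.014,-4.8,-1],[-0.002,-0.019,-0.0155,-4.8,-1],[-0.002,-0.0175,-0.017,-4.8,-1],[-0.002,-0.016,-0.0185,-4.8,-1],[-0.002,-0.0143,-0.02,-4.8,-1],[-0.002,-0.0126,-0.021,-4.8,-1],[-0.001,-0.0107,-0.022,-4.8,-1],[-0.001,-0.007,-0.016,-4.8,-1],[0,0,0,0,-1]],
])

```text
time: 24.35
tool_pos: [0.5248, 0.0467, 0.2892]
tool_rot: [-1.838, 1.525, 2.769]
contact_force: [0.3, -0.2, -3.5]
opening: 0.0156
```

```bash
python3 - <<'E'
from h import *
info();jt();tip()
K=np.load("K.npy");c=robot.get_calibration("wrist")
T=np.eye(4);T[:3,:3]=Rn.from_euler('xyz',[2.088,1.562,1.023]).as_matrix();T[:3,3]=[.4771,.2286,.257]
print("stand hole w3",onz(dict(mtx=c['mtx'],view=K@np.linalg.inv(T)),(331,182),.03,True))
T[:3,:3]=Rn.from_euler('xyz',[-1.094,1.518,2.763]).as_matrix();T[:3,3]=[.5592,-.156,.2598]
cc=dict(mtx=c['mtx'],view=K@np.linalg.inv(T));P=[onz(cc,p,.13,True) for p in[(289,230),(328,191),(369,230)]]
print("ring mid",(P[0]+P[2])/2,"az",np.degrees(np.arctan2(*(P[2]-P[0])[[1,0]])))
im=robot.read_camera("wrist");cv2.imwrite("pics/w10.png",im[:,:,::-1])
plan(.485,.229,.255,28.9,8,-1,10)
E
```

```text
t 24.35 pos [0.5248 0.0467 0.2892] yaw -6.04 tilt [-2.44  0.95] F [ 0.3 -0.2 -3.5] T [-0.17  0.02 -0.03] open 0.0156
q [-3.74 18.91 78.47  0.8  85.12  2.23] pitch err 2.5 rad 0.5269
tip mid [0.5219 0.0478 0.2197] prongs z 0.2194 0.2201 line az -96.07
stand hole w3 [0.46769169 0.25644639 0.03      ]
ring mid [ 0.55491792 -0.1527811   0.13      ] az -48.357281912644275
yaw now -6.2 turn total cw -35.1 world step [-0.005   0.0229 -0.0043]
[np.float64(0.0043), np.float64(-0.0075), np.float64(-0.0222), np.float64(-4.39), -1],[np.float64(0.0043), np.float64(-0.0057), np.float64(-0.0227), np.float64(-4.39), -1],[np.float64(0.0043), np.float64(-0.004), np.float64(-0.0231), np.float64(-4.39), -1],[np.float64(0.0043), np.float64(-0.0022), np.float64(-0.0234), np.float64(-4.39), -1],[np.float64(0.0043), np.float64(-0.0004), np.float64(-0.0235), np.float64(-4.39), -1],[np.float64(0.0043), np.float64(0.0014), np.float64(-0.0234), np.float64(-4.39), -1],[np.float64(0.0043), np.float64(0.0032), np.float64(-0.0232), np.float64(-4.39), -1],[np.float64(0.0043), np.float64(0.0049), np.float64(-0.0229), np.float64(-4.39), -1],[0, 0, 0, 0, -1],[0, 0, 0, 0, -1],
```

View pics/w10.png

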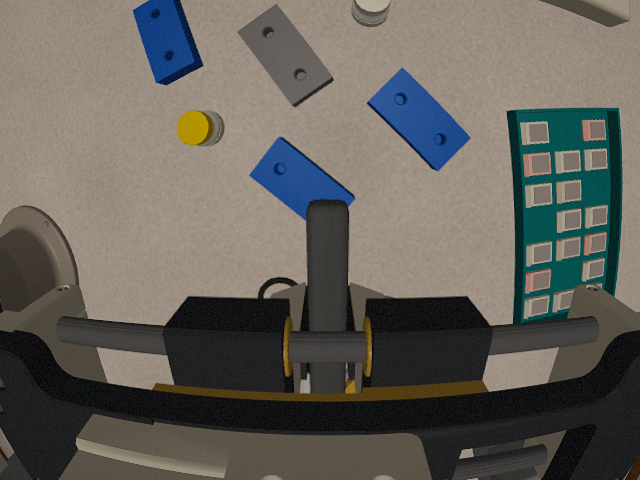

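The ring turned about 48° (0.84 rad), which fits a stop at 1.15 from a start of 0.31. Both holes of the grey stand are visible, at (268,32) and (300,75).

```bash
python3 - <<'E'
from h import *
c=robot.get_calibration("wrist")
A=onz(c,(268,32.5),.03,True);B=onz(c,(300,75),.03,True);print(A,B,(A+B)/2,np.linalg.norm(A-B),np.degrees(np.arctan2(*(B-A)[[1,0]])))
S=[onz(c,p,.03,True) for p in[(276,5),(238,29),(294,105),(332,79)]];print(np.mean(S,0))
E
```

```text
[0.46884729 0.25386802 0.03      ] [0.49945045 0.19743519 0.03      ] [0.48414887 0.22565161 0.03      ] 0.06419671026648463 -61.52930931024698
[0.48469328 0.22615173 0.03      ]
```

Request:
play_rows([
  [[0.002,-0.006,-0.018,-3,-1],[0.004,-0.006,-0.0225,-4.4,-1],[0.004,-0.004,-0.023,-4.4,-1],[0.004,-0.002,-0.0233,-4.4,-1],[0.004,0,-0.0233,-4.4,-1],[0.004,0.001,-0.0233,-4.4,-1],[0.004,0.003,-0.018,-4.4,-1],[0.002,0.002,-0.01,-2,-1],[0,0,0,0,-1],[0,0,0,0,-1]],
])

```text
time: 25.4
tool_pos: [0.4956, 0.203, 0.2631]
tool_rot: [-2.248, 1.528, 2.898]
contact_force: [0.7, 0.5, -3.8]
opening: 0.015
```

```bash
python3 - <<'E'
from h import *
info();jt();tip()
im=robot.read_camera("wrist");cv2.imwrite("pics/w11.png",im[:,:,::-1])
need(.481,.2305,.05,28.9)
E
```

```text
t 25.4 pos [0.4956 0.203  0.2631] yaw 24.91 tilt [-2.35  0.58] F [ 0.7  0.5 -3.8] T [-0.07 -0.04 -0.  ] open 0.015
q [ 13.4   20.44  80.28   1.13  81.43 -11.68] pitch err 2.16 rad 0.5356
tip mid [0.4927 0.2037 0.1937] prongs z 0.1928 0.1945 line az -65.14
need xyz [ 0.1443  0.0054 -0.0256] turn -4.0
```

View pics/w11.png

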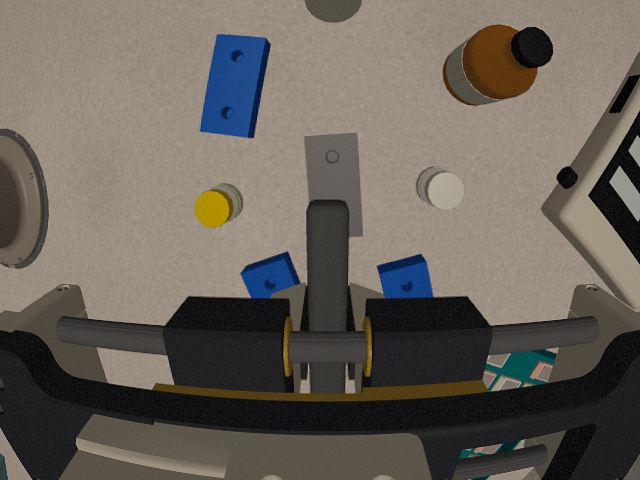

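The stand is clear ahead with a hole at (332,157). Aligning and lowering to just above it.

Request:
play_rows([
  [[0.005,0.001,-0.005,-1,-1],[0.01,0.001,-0.006,-1,-1],[0.014,0.001,-0.006,-1,-1],[0.016,0.001,-0.005,-0.5,-1],[0.018,0.001,-0.002,0,-1],[0.018,0,0,0,-1],[0.018,0,0,0,-1],[0.014,0,0,0,-1],[0.008,0,0,0,-1],[0,0,0,0,-1]],
])

```text
time: 26.45
tool_pos: [0.483, 0.2272, 0.1336]
tool_rot: [-2.287, 1.527, 2.921]
contact_force: [0.7, -0.4, -3.8]
opening: 0.0151
```

```bash
python3 - <<'E'
from h import *
info();jt();tip()
im=robot.read_camera("wrist");cv2.imwrite("pics/w12.png",im[:,:,::-1])
a=robot.read_camera("scene")[:,:,::-1];cv2.imwrite("pics/s12.png",cv2.resize(a[270:390,340:480],None,fx=5,fy=5,interpolation=cv2.INTER_CUBIC))
need(.482,.2298,.035,28.9)
E
```

```text
t 26.45 pos [0.483  0.2272 0.1336] yaw 28.42 tilt [-2.43  0.55] F [ 0.7 -0.4 -3.8] T [-0.03 -0.06 -0.03] open 0.0151
q [ 16.23  26.87  91.83   1.35  63.5  -12.79] pitch err 2.19 rad 0.5338
tip mid [0.4801 0.2278 0.0642] prongs z 0.0633 0.0651 line az -61.63
need xyz [ 0.0305  0.0025 -0.0002] turn -0.49
```

View pics/w12.png

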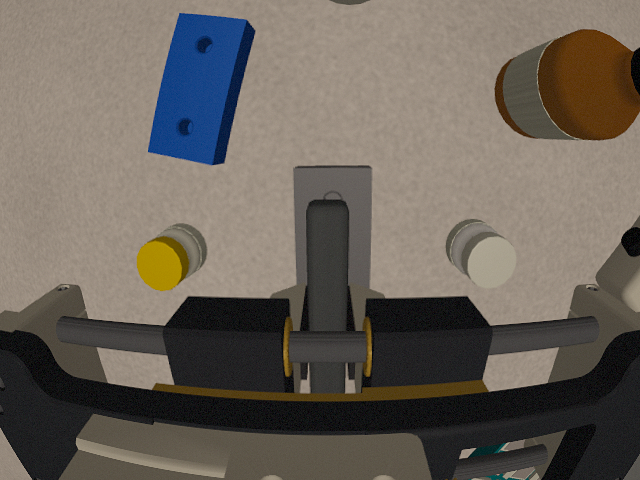

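View pics/s12.png

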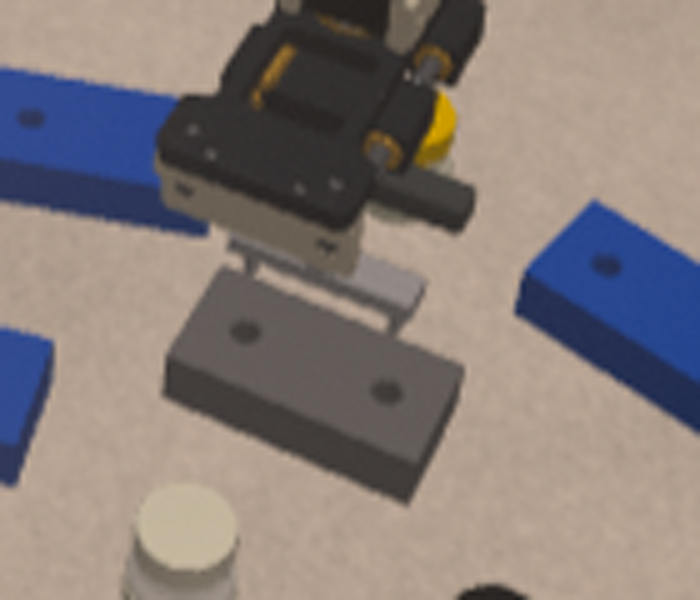

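```bash
python3 - <<'E'
from h import *
c=robot.get_calibration("wrist");s=robot.get_calibration("scene")
A=onz(s,(389,336.4),.03);B=onz(s,(417.4,348.2),.03);print("scene",(A+B)/2,np.linalg.norm(A-B),np.degrees(np.arctan2(*(A-B)[[1,0]])))
a=onz(c,(294,167),.03,True);b=onz(c,(371,167),.03,True);print("end",a,b,np.linalg.norm(a-b))
u=np.array([.485,-.8745,0]);print("ctr from end",(a+b)/2+u*.056,"from hole",onz(c,(333,198),.03,True)+u*.032)
E
```

```text
scene [0.48347527 0.23043392 0.03      ] 0.0638495940920771 -60.253821711705136
end [0.43259224 0.26497168 0.03      ] [0.4807064  0.29112011 0.03      ] 0.05476050666531809
ctr from end [0.48380932 0.22907389 0.03      ] from hole [0.48324599 0.23045735 0.03      ]
```

Scene and wrist agree: the stand centre is at (0.483,0.230).

Request:
play_rows([
  [[0.004,0.0015,0,-0.5,-1],[0.006,0.0015,0,0,-1],[0.006,0.0003,0,0,-1],[0.005,0,0,0,-1],[0.003,0,0,0,-1],[0.001,0,0,0,-1],[0,0,0,0,-1],[0,0,0,0,-1],[0,0,0,0,-1],[0,0,0,0,-1]],
])

```text
time: 27.55
tool_pos: [0.4878, 0.2298, 0.1102]
tool_rot: [-2.4, 1.534, 2.817]
contact_force: [0.2, 0.6, -3.3]
opening: 0.0155
```

```bash
python3 - <<'E'
from h import *
info();jt();tip()
a=robot.read_camera("scene")[:,:,::-1];cv2.imwrite("pics/s13.png",cv2.resize(a[270:390,340:480],None,fx=5,fy=5,interpolation=cv2.INTER_CUBIC))
need(.4828,.230,.025,29)
E
```

```text
t 27.55 pos [0.4878 0.2298 0.1102] yaw 28.95 tilt [-2.    0.67] F [ 0.2  0.6 -3.3] T [-0.   -0.    0.01] open 0.0155
q [ 16.36  28.76  92.86   1.4   60.13 -13.28] pitch err 1.74 rad 0.5392
tip mid [0.4854 0.2307 0.0408] prongs z 0.0399 0.0416 line az -61.09
need xyz [ 0.0159 -0.0022 -0.0002] turn -0.05
```

View pics/s13.png

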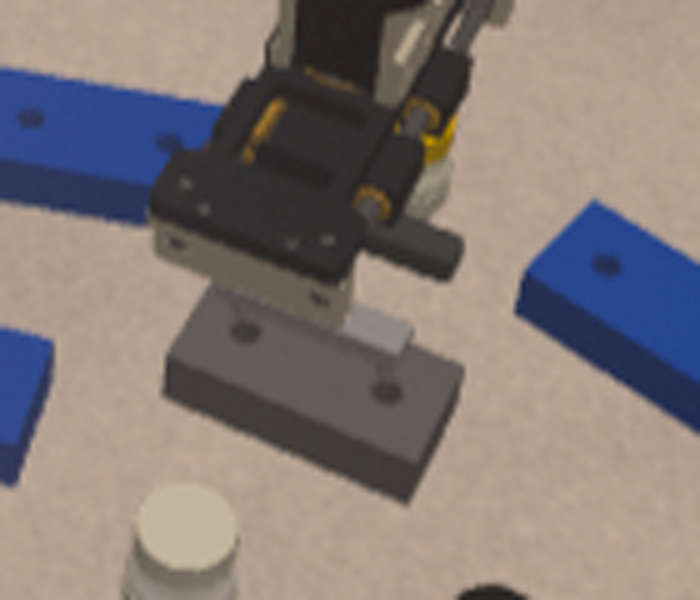

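Request:
play_rows([
  [[0.002,-0.0011,0,0,-1],[0.002,-0.001,0,0,-1],[0.002,0,0,0,-1],[0.002,0,0,0,-1],[0.002,0,0,0,-1],[0.0015,0,0,0,-1],[0.0015,0,0,0,-1],[0.001,0,0,0,-1],[0.001,0,0,0,-1],[0,0,0,0,-1]],
])

```text
time: 28.6
tool_pos: [0.4852, 0.2289, 0.094]
tool_rot: [-2.401, 1.534, 2.816]
contact_force: [0.4, 0.5, -3.0]
opening: 0.0155
```

```bash
python3 - <<'E'
from h import *
info();jt();tip()
need(.4828,.230,.014,29)
E
```

```text
t 28.6 pos [0.4852 0.2289 0.094 ] yaw 28.95 tilt [-2.    0.67] F [ 0.4  0.5 -3. ] T [-0.1  -0.01 -0.04] open 0.0155
q [ 16.35  29.71  94.27   1.43  57.75 -13.37] pitch err 1.74 rad 0.5365
tip mid [0.4828 0.2298 0.0245] prongs z 0.0236 0.0254 line az -61.08
need xyz [0.0105 0.0004 0.0001] turn -0.05
```

The prongs are in the stand holes with no contact force. Continuing down.

Request:
play_rows([
  [[0.002,0.0002,0,0,-1],[0.002,0,0,0,-1],[0.002,0,0,0,-1],[0.0015,0,0,0,-1],[0.001,0,0,0,-1],[0.001,0,0,0,-1],[0.0005,0,0,0,-1],[0.0005,0,0,0,-1],[0.0005,0,0,0,-1],[0,0,0,0,-1]],
])

```text
time: 29.6
tool_pos: [0.4852, 0.2294, 0.0825]
tool_rot: [-2.414, 1.534, 2.803]
contact_force: [-0.3, -0.5, -2.1]
opening: 0.0152
```

```bash
python3 - <<'E'
from h import *
info();jt();tip()
need(.4828,.230,.012,29)
E
```

```text
t 29.6 pos [0.4852 0.2294 0.0825] yaw 28.95 tilt [-1.97  0.69] F [-0.3 -0.5 -2.1] T [-0.19  0.08 -0.01] open 0.0152
q [ 16.39  30.58  94.92   1.47  56.19 -13.38] pitch err 1.7 rad 0.5366
tip mid [0.4828 0.2302 0.013 ] prongs z 0.0122 0.0139 line az -61.09
need xyz [ 0.001  -0.      0.0002] turn -0.05
```

Request:
play_rows([
  [[0.0005,0,0,0,-1],[0.0005,0,0,0,-1],[0,0,0,0,-1],[0,0,0,0,-0.3],[0,0,0,0,0],[0,0,0,0,0.3],[0,0,0,0,1],[0,0,0,0,1],[0,0,0,0,1],[0,0,0,0,1]],
], grip_force=10)

```text
time: 30.6
tool_pos: [0.4865, 0.2296, 0.0827]
tool_rot: [-2.475, 1.537, 2.742]
contact_force: [0.8, 0.2, -0.6]
opening: 0.0672
```

```bash
python3 - <<'E'
from h import *
info()
im=robot.read_camera("wrist");cv2.imwrite("pics/w14.png",im[:,:,::-1])
a=robot.read_camera("scene")[:,:,::-1];cv2.imwrite("pics/s14.png",cv2.resize(a[270:390,340:480],None,fx=5,fy=5,interpolation=cv2.INTER_CUBIC))
E
```

```text
t 30.6 pos [0.4865 0.2296 0.0827] yaw 28.95 tilt [-1.77  0.75] F [ 0.8  0.2 -0.6] T [-0.11  0.01 -0.  ] open 0.0672
```

View pics/w14.png

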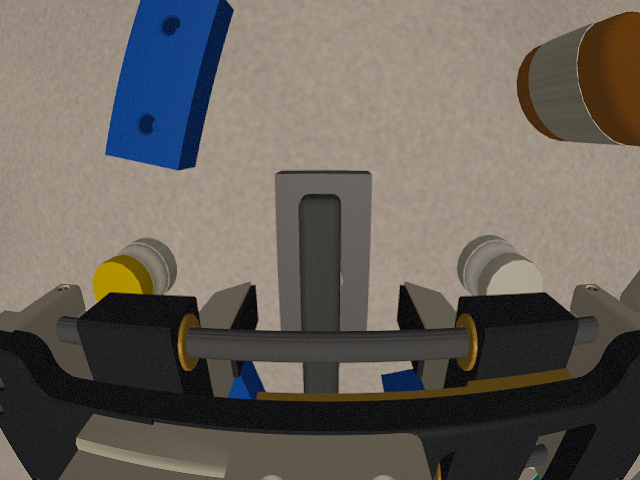

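View pics/s14.png

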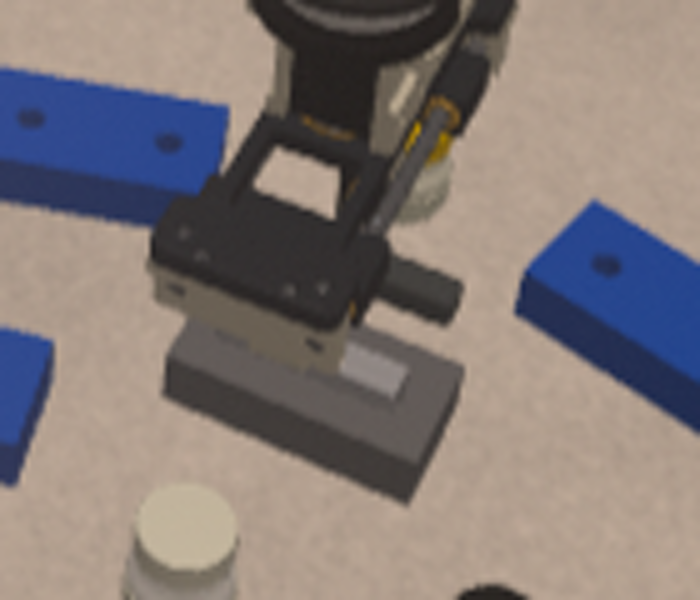

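Released: the bar stands free between the pads, at (320,260) in the wrist view. The crosshead lies flat on the stand. I'll retreat upward and check.

Request:
play_rows([
  [[0,0,0,0,1],[0,0,0,0,1],[-0.005,0,0,0,1],[-0.012,0,0,0,1],[-0.02,0,0,0,1],[-0.025,0,0,0,1],[-0.025,0,0,0,1],[-0.02,0,0,0,1],[-0.015,0,0,0,1],[0,0,0,0,1]],
])

```text
time: 31.7
tool_pos: [0.4907, 0.228, 0.2155]
tool_rot: [-2.549, 1.54, 2.668]
contact_force: [-0.3, -0.4, -0.4]
opening: 0.0917
```

Request:
play_rows([
  [[-0.01,0,-0.01,0,1],[-0.01,0,-0.02,0,1],[-0.005,0,-0.02,0,1],[0,0,-0.02,0,1],[0,0,-0.02,0,1],[0,0,-0.015,0,1],[0,0,-0.01,0,1],[0,0,0,0,1],[0,0,0,0,1],[0,0,0,0,1]],
])

```text
time: 32.7
tool_pos: [0.4295, 0.334, 0.2447]
tool_rot: [-2.435, 1.536, 2.782]
contact_force: [0.1, 0.2, 0.1]
opening: 0.0918
```

```bash
python3 - <<'E'
from h import *
info()
t=robot.read_camera("top")[:,:,::-1];cv2.imwrite("pics/t15.png",t)
w=robot.read_camera("wrist")[:,:,::-1];cv2.imwrite("pics/w15.png",w)
a=robot.read_camera("scene")[:,:,::-1]
cv2.imwrite("pics/s15.png",np.hstack([cv2.resize(a[270:390,340:480],(400,343),interpolation=cv2.INTER_CUBIC),cv2.resize(a[180:280,220:337],(400,343),interpolation=cv2.INTER_CUBIC)]))
E
```

```text
t 32.7 pos [0.4295 0.334  0.2447] yaw 28.93 tilt [-1.88  0.71] F [0.1 0.2 0.1] T [-0.06 -0.01 -0.01] open 0.0918
```

View pics/s15.png

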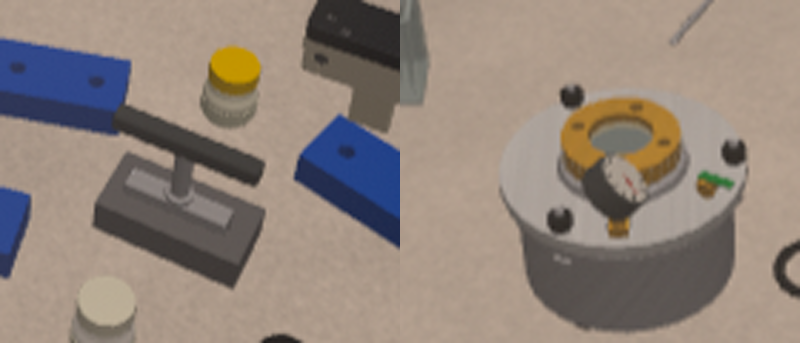

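View pics/w15.png

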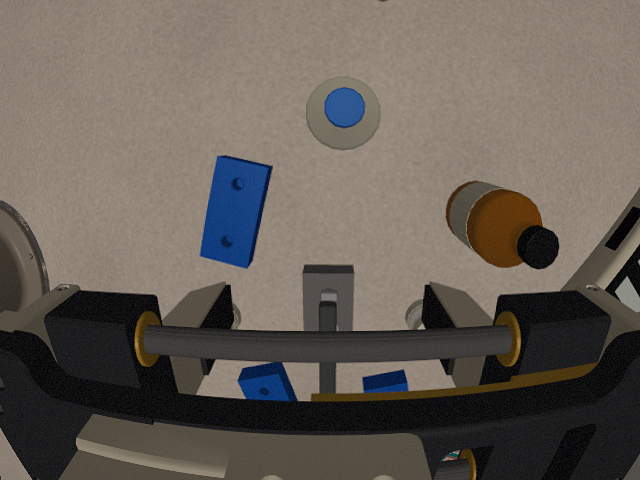

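View pics/t15.png

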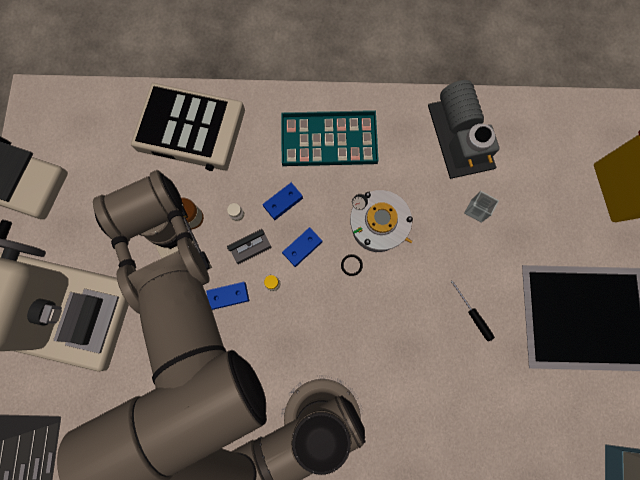

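The scene crop shows the spanner upright, crosshead flat on the grey stand and bar level. In the top view the bystanders are where they started, so I'm handing in.

```bash
python3 - <<'E'
from h import *
info();print(robot.hand_in())
E
```

```text
t 32.85 pos [0.4297 0.3339 0.2448] yaw 28.9 tilt [-1.88  0.72] F [-0.2  0.4 -0.4] T [-0.05  0.04  0.05] open 0.0917
the job is handed in; nothing more can be done
None
```

I tightened the ring to its stop and put the spanner back in its grey stand. However, the final nip overshot the light range slightly. The job was handed in at 32.9 s of 72.

- **Seating:** both prongs went about 5–6 mm into the ring's holes. At each reading the force stayed at a few newtons.
- **Turning:** the ring turned about 48° (0.84 rad) clockwise at a steady 0.33 N m, until the moment rose sharply at the stop. That fits a stop at 1.15 rad from a start near 0.31.
- **Overshoot:** the moment read 1.34 N m at the stop, above the 0.8–1.2 N m light-nip range. I backed off straight away to zero before withdrawing.
- **Spanner:** it stands upright with its crosshead flat on the stand. The pictures show nothing else moved.
- **Tilt:** the tool picked up about 3° of tilt during the fast carry, which small test moves did not remove. I worked with it by choosing which pair of holes to use and the depth, and it did no visible harm.

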